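# Unstack the glaze pots onto their saucers

## Robot

A 6-joint arm with a two-finger parallel gripper is mounted at the origin on the work surface; the furniture and walls round the work are solid. World frame = base frame: x ahead of the robot, y to its left, z up, the work surface at z = 0. Lengths are in m, angles in rad, forces in N, time in s.
With the tool pointing down it reaches from about 0.325 to 0.75 m from the base axis. Payload 7.6 kg.
Tool frame: the origin (TCP) lies at the very end of the fingers, on their centre line; the grasp point (between the pads) lies 19 mm behind it; z points along the fingers, y is the line along which they close (so a half turn about z gives the same grasp; the last joint's range is limited). The gripper opens to 85 mm and grips with 20 to 120 N. Pads are 22 mm wide; open, the fingers measure 114 mm over their backs; the gripper's body (76 mm by 85 mm) begins 54 mm behind the grasp point. The pads swing forward as they close: fully open they stand 13 mm farther back than shut.
Start: joints at [-1.261, 0.052, 1.401, -0, 1.689, -0.07], TCP at [0.195, -0.488, 0.231] pointing down, gripper open.
Joint ranges: [-2.9, 2.9], [-0.91, 2.17], [0.12, 2.37], [-1.06, 4.2], [0.26, 2.73], [-2.93, 2.93]. Speed limits (rad/s): [2.57, 2.57, 3.01, 3.14, 3.14, 3.14].

## Interface

Orientations are given as a rotation vector (axis times angle).
In Python, from rig import bot, imaging, models gives the robot as it stands.
- The arm moves only by the shell command python3 -m creep 'ROWS' [FORCE]. ROWS is JSON, a list of rows, each a list of 7 numbers: the turn, a rotation vector about the tool's x, y, z in rad, then the shift along the tool's x, y, z in units of 25 mm (1.0 is 25 mm), then the finger opening in mm, from 0 to 85.4. In form: [[ax, ay, az, tx, ty, tz, grip], ...]. A call has 1 to 5 rows; each row shifts and turns the commanded pose from where the row before left it, along the tool's axes as they then stand; what a row does not reach is not made up. A row lasts 1/8 s, in which the tool goes at most 62.5 mm and 10.7 degrees, less where a joint would pass 70% of its speed; a pose out of reach is approached as far as the arm can. A call is refused whole if a number of a shift passes 1 or a number of a turn 0.188, either way. A call with a gripper value outside its range is refused whole. The fingers move at their own pace and stop on an object; FORCE is the grip in N (left out, the last holds). Time passes only in rows, so rows that do not move let the fingers close. It gives the time, the measured TCP pose, the force, the opening and the grip force at its end, in the units of the state.
- bot.get_state(): the state, without advancing time (a new reading comes with each control period).
- imaging.get_image(name): name is "scene" or "top"; returns a dict with "pixels" (420x560x3 uint8, red, green, blue), "z_map" (420x560 float32, m along the optical axis (not along the pixel's ray), 0 where there is no reading), "fx", "fy", "cx", "cy" (pixels), "T" (4x4, takes a point from camera to world coordinates). Camera axes: x right, y up, looking along -z (the intrinsics and any distortion apply to the point x, -y, -z); pixel columns grow to the right and rows downward; lengths in m; the calibration is good to about 2 mm. A picture is of the moment at which its call begins.
- bot.job_done(): hands the job in; it is judged then, once.
Trained networks look in the newest picture that a camera, given by its name, has taken for a name from the list of things; names that differ only in an ending like _2 or _b are one class to them, and where a whole thing is asked for, a point or a joint stands for the part that bears it (a point fixed in the world has none). Each returns a list of dicts, best first, with "conf" (0 to 1); they miss things now and then, are a little off and sometimes report something else, mostly with a low value. They report only what shows in the picture. A call takes as long as a camera call.
- models.look_for(query, camera): "bbox" ([centre column, centre row, width, height] in pixels, round what is visible of it).
The state is a dict: "time": time; "joints": joint angles; "dq": joint speeds; "joint_efforts": joint torques, N m; "position": TCP position; "tcp_rot": TCP orientation; "force": force on the tool from outside, world axes, zero at the start; "moment": the same for the moment, N m; "gripper_width": finger opening in m; "gripper_force": force on a finger pad.
Only numpy, scipy, OpenCV 4.12 (cv2) and the standard library are available. Lean on these libraries where they do the work, as an engineer would, in place of code of your own. Each camera call takes 0.05 s, during which the arm holds its last target. There are 200 camera calls.

## Task

Set out the four glaze pots for work: take the pile on the round board apart, lifting the top pot off before you move those under it, and stand each pot upright in the middle of the saucer of its own colour, flat on the saucer's floor. Tip no pot over, and leave the roll of tape and the white bottle where they are.

Things in the scene. Friction and masses are not known exactly. Their poses are not given: they have to be found in the camera images.
- pot_amber: Loose upright glaze pot, 53 mm high: round body 46 mm wide, white 48 mm lid from 39 mm up (fixed on), 0.07 kg, amber-yellow glaze, amber-yellow 43 mm dot on the lid. Starts as one of the pile's three lower pots: a tight triangle, lids 2 mm apart, axes 29 mm from the middle of a fixed plywood disc 130 mm wide, 9 mm thick. Origin: centre of underside, z up.
- pot_teal: Loose upright glaze pot, 53 mm high: round body 46 mm wide, black 48 mm lid from 39 mm up (fixed on), 0.07 kg, dark teal-green glaze, dark teal-green 43 mm dot on the lid. Starts as one of the pile's three lower pots: a tight triangle, lids 2 mm apart, axes 29 mm from the middle of a fixed plywood disc 130 mm wide, 9 mm thick. Origin: centre of underside, z up.
- pot_red: Loose upright glaze pot, 53 mm high: round body 46 mm wide, white 48 mm lid from 39 mm up (fixed on), 0.07 kg, red glaze, red 43 mm dot on the lid. Starts as one of the pile's three lower pots: a tight triangle, lids 2 mm apart, axes 29 mm from the middle of a fixed plywood disc 130 mm wide, 9 mm thick. Origin: centre of underside, z up.
- pot_slate: Loose upright glaze pot, 53 mm high: round body 46 mm wide, black 48 mm lid from 39 mm up (fixed on), 0.07 kg, slate blue-grey glaze, slate blue-grey 43 mm dot on the lid. Starts on top of the pile, on the lids of the other three. Origin: centre of underside, z up.
- saucer_amber: amber-yellow glazed round saucer, fixed to the table: 83 mm across the rim, 9 mm high, wall 4 mm, flat floor 4 mm above the table and about 70 mm across inside, so that a pot stands in it with some 12 mm to spare all round. Origin: centre of its underside (on the table), z up.
- saucer_teal: dark teal-green glazed round saucer, fixed to the table: 83 mm across the rim, 9 mm high, wall 4 mm, flat floor 4 mm above the table and about 70 mm across inside, so that a pot stands in it with some 12 mm to spare all round. Origin: centre of its underside (on the table), z up.
- saucer_red: red glazed round saucer, fixed to the table: 83 mm across the rim, 9 mm high, wall 4 mm, flat floor 4 mm above the table and about 70 mm across inside, so that a pot stands in it with some 12 mm to spare all round. Origin: centre of its underside (on the table), z up.
- saucer_slate: slate blue-grey glazed round saucer, fixed to the table: 83 mm across the rim, 9 mm high, wall 4 mm, flat floor 4 mm above the table and about 70 mm across inside, so that a pot stands in it with some 12 mm to spare all round. Origin: centre of its underside (on the table), z up.
- tape: Bystander: loose roll of cream masking tape, a ring 100 mm across, 25 mm high, lying flat on the table. Origin: centre of its underside, z up.
- bottle_white: Bystander: loose white squeeze bottle with a dark nozzle, 52 mm across, 150 mm high, standing on the table behind the work. Origin: centre of its underside, z up.

How it is judged:
At the end, for the whole second after the job is handed in: Each of the four pots stands released, at rest and upright (within 0.06 rad) in the saucer of its own colour, its axis within 15 mm of the saucer's middle and its underside on the saucer's floor (2 to 6.5 mm above the table) (horizontal distance between pot_amber and saucer_amber below 0.015 m and z of pot_amber in the frame of saucer_amber between 0.002 and 0.0065 m and angle between each of pot_amber, pot_teal, pot_red, pot_slate's own z axis and vertical below 0.06 rad and linear speed of each of pot_amber, pot_teal, pot_red, pot_slate below 0.02 m/s and contact force between each of pot_amber, pot_teal, pot_red, pot_slate and the fingers below 0.05 N and horizontal distance between pot_teal and saucer_teal below 0.015 m and z of pot_teal in the frame of saucer_teal between 0.002 and 0.0065 m and horizontal distance between pot_red and saucer_red below 0.015 m and z of pot_red in the frame of saucer_red between 0.002 and 0.0065 m and horizontal distance between pot_slate and saucer_slate below 0.015 m and z of pot_slate in the frame of saucer_slate between 0.002 and 0.0065 m); the robot touches nothing.
It fails at once if a pot is tipped over (angle between any of pot_amber, pot_teal, pot_red, pot_slate's own z axis and vertical above 0.9 rad).
It fails at once if a lower pot is moved (by over 20 mm) before the top pot has been lifted off (distance of pot_slate from where it was at the start of the episode below 0.025 m and distance of any of pot_amber, pot_teal, pot_red from where it was at the start of the episode above 0.02 m).
It fails at once if the roll of tape is displaced (by over 25 mm) or knocked over (distance of tape from where it was at the start of the episode above 0.025 m or angle between tape's own z axis and vertical above 0.3 rad).
It fails at once if the white bottle is displaced (by over 25 mm) or knocked over (distance of bottle_white from where it was at the start of the episode above 0.025 m or angle between bottle_white's own z axis and vertical above 0.3 rad).
It also fails if it takes over 107 s, if anything falls off the work surface, if the arm or the gripper's body presses on something with over 40 N, if the wrist force passes 120 N, or if a joint passes its speed limit or range.

## Working session

There is one attempt and no reset: what is moved stays moved. The work goes in short steps, Python scripts to look and compute and a shell command to move; the robot and the scene stay as the last step left them, time stands still between calls to the robot, and variables do not carry over. Pictures are saved under pics/ and viewed, at most 14 in all, crops included, and the job is handed in when it is done.

```bash
ls; mkdir -p pics; python3 - <<'E'
from rig import bot, imaging, models
import cv2,numpy as np
print(bot.get_state())
for n in("top","scene"):
    d=imaging.get_image(n); cv2.imwrite(f"pics/{n}0.png",d["pixels"][...,::-1]); print(n,d["fx"],d["fy"],d["cx"],d["cy"],d["T"].round(4).tolist(),[k for k in d])
    np.savez(f"{n}0.npz",**{k:v for k,v in d.items()})
    for q in["pot_amber","pot_teal","pot_red","pot_slate","saucer_amber","saucer_teal","saucer_red","saucer_slate","tape","bottle_white"]:
        print(q,[(np.round(r["bbox"],1).tolist(),round(r["conf"],2)) for r in models.look_for(q,n)[:2]])
E
```

```text
pics
{'time': 0.0, 'joints': array([-1.26130176e+00,  5.28076852e-02,  1.40173153e+00,  2.19701660e-05,
        1.68861647e+00, -7.03191129e-02]), 'dq': array([-4.98018713e-04, -1.26079213e-05,  7.19284952e-04, -3.15735029e-05,
       -6.92147480e-05,  5.26119725e-04]), 'joint_efforts': array([-3.10640142e-03, -3.81671941e+01, -3.60189629e+01, -4.65203266e-04,
        6.22453052e-03, -2.40194254e-05]), 'position': array([ 0.19456625, -0.48728468,  0.23048422]), 'tcp_rot': array([-3.08358526e+00, -5.92740831e-01,  2.58755059e-04]), 'force': array([ 0.33946832, -0.46996191, -0.17747331]), 'moment': array([-0.05350913,  0.01650953,  0.00325053]), 'gripper_force': 0.0, 'gripper_width': 0.08530308675772574}
top 392.12479212768847 392.12479212768847 279.3270749179847 215.88431408853714 [[0.0059, 0.9897, -0.1433, 0.4779], [-0.9998, 0.0034, -0.0176, -0.1388], [-0.0169, 0.1434, 0.9895, 0.9209], [0.0, 0.0, 0.0, 1.0]] ['pixels', 'z_map', 'fx', 'fy', 'cx', 'cy', 'T']
pot_amber [([357.1, 266.2, 27.1, 19.4], 0.9)]
pot_teal [([356.8, 289.2, 29.0, 21.8], 0.61)]
pot_red [([382.1, 280.1, 14.4, 19.5], 
[... 375 characters left out ...]
]
scene 444.1052039565982 444.1052039565982 275.5791779867128 200.29256502794368 [[-0.8064, 0.3709, -0.4606, 0.1316], [-0.5913, -0.4954, 0.6364, 0.4805], [0.0079, 0.7855, 0.6188, 0.6843], [0.0, 0.0, 0.0, 1.0]] ['pixels', 'z_map', 'fx', 'fy', 'cx', 'cy', 'T']
pot_amber [([341.9, 195.2, 17.1, 23.5], 0.73)]
pot_teal [([360.6, 208.6, 21.9, 25.4], 0.74)]
pot_red []
pot_slate [([355.9, 178.8, 24.8, 34.5], 0.77), ([313.6, 253.8, 46.2, 40.5], 0.32)]
saucer_amber [([258.9, 218.7, 35.5, 26.8], 0.81)]
saucer_teal [([267.9, 296.4, 43.9, 35.3], 0.86)]
saucer_red [([295.1, 191.6, 32.1, 24.1], 0.81)]
saucer_slate [([200.4, 266.1, 38.9, 28.6], 0.82)]
tape [([313.2, 254.0, 46.3, 43.3], 0.56)]
bottle_white []
```

```bash
cat > h.py <<'E'
import numpy as np
def cloud(d):
    z=d["z_map"].astype(float); v,u=np.mgrid[:z.shape[0],:z.shape[1]]
    P=np.stack([(u-d["cx"])/d["fx"]*z,-(v-d["cy"])/d["fy"]*z,-z],-1)
    T=np.array(d["T"]); W=P@T[:3,:3].T+T[:3,3]; W[z<=0]=np.nan; return W
def atz(d,u,v,zw):
    T=np.array(d["T"]); r=T[:3,:3]@np.array([(u-d["cx"])/d["fx"],-(v-d["cy"])/d["fy"],-1]); o=T[:3,3]
    return (o+r*(zw-o[2])/r[2])
E
python3 - <<'E'
from h import *; import cv2
d=np.load("top0.npz"); W=cloud(d)
for n,u,v in[("amber",286.2,210.8),("teal",210.4,276.1),("red",348.4,215.1),("slate",206.6,208.4),("tape",275.9,281.2)]:
    p=atz(d,u,v,.009 if n!="tape" else .025)
    w=W[int(v)-28:int(v)+29,int(u)-28:int(u)+29].reshape(-1,3)
    fl=np.nanmedian(W[int(v)-3:int(v)+4,int(u)-3:int(u)+4,2])
    print(n,p.round(4),"floor z",fl.round(4))
# pile
w=W[240:320,330:410].reshape(-1,3); 
t=w[w[:,2]>.1]; print("top pot pts",len(t),np.nanpercentile(t,[2,50,98],axis=0).round(4).tolist())
c=t[t[:,2]>.108][:,:2].astype(np.float32); print("minEnclosing",cv2.minEnclosingCircle(c), c.mean(0))
for n,u,v in[("slate",369.9,277.1)]: print(atz(d,u,v,.115))
l=w[(w[:,2]>.05)&(w[:,2]<.075)]; print(np.nanpercentile(l,[1,50,99],axis=0).round(4).tolist())
g=W[150:330,150:420]; print("table z",np.nanpercentile(g[...,2],[10,30,50]).round(4))
A=cv2.resize(d["pixels"][140:320,180:420],None,fx=3.3,fy=3.3,interpolation=cv2.INTER_CUBIC)[...,::-1]; cv2.imwrite("pics/a.png",A)
s=np.load("scene0.npz"); cv2.imwrite("pics/b.png",s["pixels"][...,::-1])
E
```

```text
amber [ 0.6221 -0.1387  0.009 ] floor z 0.0042
teal [0.4691 0.0356 0.009 ] floor z 0.0041
red [ 0.6124 -0.2845  0.009 ] floor z 0.0045
slate [0.6273 0.0495 0.009 ] floor z 0.0046
tape [ 0.4588 -0.116   0.025 ] floor z 0.0006
top pot pts 464 [[0.448, -0.3275, 0.1062], [0.4684, -0.305, 0.1153], [0.4904, -0.2845, 0.1186]]
minEnclosing ((0.46899545192718506, -0.3065968155860901), 0.024247420951724052) [ 0.46868327 -0.30585286]
[ 0.47012063 -0.30847682  0.115     ]
[[0.4248, -0.3563, 0.0537], [0.4636, -0.2915, 0.0626], [0.5169, -0.2673, 0.0706]]
table z [-0.0016 -0.0002  0.0008]
```

View pics/a.png

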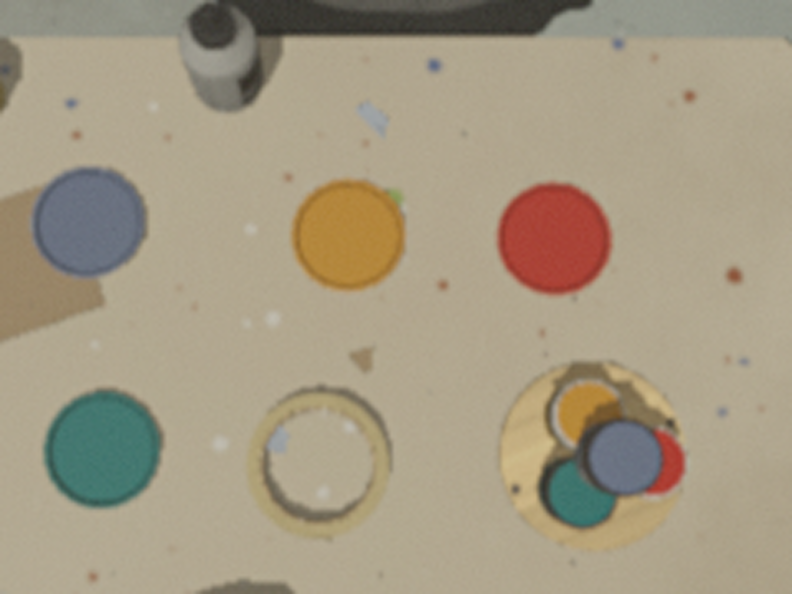

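View pics/b.png

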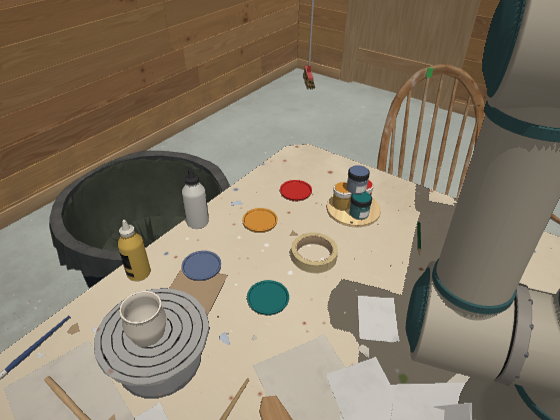

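```bash
cat >> h.py <<'E'
import cv2
HUE={"amber":(12,24),"teal":(75,98),"red":(0,8),"slate":(105,128)}
def dots(d,z,box=None,minA=30):
    hsv=cv2.cvtColor(np.ascontiguousarray(d["pixels"]),cv2.COLOR_RGB2HSV); out={}
    for n,(a,b) in HUE.items():
        m=cv2.inRange(hsv,(a,130 if n in("amber","red") else 45,40),(b,255,255))
        if n=="red": m|=cv2.inRange(hsv,(174,130,40),(180,255,255))
        if box: k=np.zeros_like(m); k[box[1]:box[3],box[0]:box[2]]=255; m&=k
        cs=[c for c in cv2.findContours(m,cv2.RETR_EXTERNAL,cv2.CHAIN_APPROX_NONE)[0] if cv2.contourArea(c)>minA]
        if cs:
            c=max(cs,key=cv2.contourArea); p=np.array([atz(d,*q,z)[:2] for q in c[:,0]])
            (x,y),r=cv2.minEnclosingCircle((p*1000).astype(np.float32))
            u,v=cv2.minEnclosingCircle(c)[0]
            out[n]=(round(x,1),round(y,1),round(r,1),round(cv2.contourArea(c)),(round(u),round(v)))
    return out
E
python3 - <<'E'
from h import *
d=np.load("top0.npz")
S=dots(d,.009,(170,180,375,300),300); print("saucers",S)
print("pots@62",dots(d,.062,(330,245,400,310))); print("slate@115",dots(d,.115,(330,245,400,310)).get("slate"))
W=cloud(d); w=W.reshape(-1,3)
m=(abs(w[:,2]-.0095)<.003)&(np.hypot(w[:,0]-.465,w[:,1]+.31)<.09); 
c=w[m][:,:2]; print("disc",cv2.minEnclosingCircle((c*1000).astype(np.float32)),atz(d,359.7,277.9,.009))
b=w[(w[:,2]>.13)&(w[:,2]<.16)&(w[:,1]>-.15)&(w[:,1]<.1)]; print("bottle",b.mean(0),len(b))
E
```

```text
saucers {'amber': (622.3, -136.4, 40.0, 834, (285, 211)), 'teal': (469.7, 35.4, 39.8, 884, (210, 276)), 'red': (620.3, -282.6, 39.6, 838, (348, 212))}
pots@62 {'amber': (494.9, -295.1, 19.7, 174, (358, 265)), 'teal': (444.8, -288.8, 21.7, 225, (356, 289)), 'red': (464.7, -338.0, 19.0, 78, (378, 280)), 'slate': (466.6, -317.8, 21.7, 192, (369, 279))}
slate@115 (467.3, -306.8, 20.4, 192, (369, 279))
disc ((468.5794372558594, -306.9423828125), 64.8769302368164) [ 0.46714231 -0.30747558  0.009     ]
bottle [ 0.73837006 -0.04964224  0.13889646] 47
```

The crops show the four saucers clear. The pile is at about (360,278) px in the top view, with amber at the upper left, teal at the lower left and red on the right, all under slate. The tape is between the pile and the teal saucer, and the bottle is behind.

```bash
python3 -m creep '[[0,0,0.127,0,0,0,85],[0,0,0.127,0,0,0,85],[0,0,0.127,0,0,0,85]]' 40
python3 -m creep '[[0,0,0,1,-0.66,0,85],[0,0,0,1,-0.66,0,85],[0,0,0,1,-0.66,0,85],[0,0,0,1,-0.66,0,85],[0,0,0,1,-0.66,0,85]]'
python3 -m creep '[[0,0,0,1,-0.66,0,85],[0,0,0,1,-0.66,0,85],[0,0,0,1,-0.66,0,85],[0,0,0,1,-0.66,0,85],[0,0,0,0.9,-0.66,0,85]]'
python3 -m creep '[[0,0,0,1,-0.6,0.5,85],[0,0,0,0,0,0.5,85],[0,0,0,0,0,0,85],[0,0,0,0,0,0,85]]'
```

```text
time: 1.48
position: [0.1947, -0.4876, 0.2313]
tcp_rot: [3.142, -0.009, 0.0]
force: [0.2, -0.2, -0.0]
gripper_width: 0.0848
gripper_force: 0.0
time: 2.1
position: [0.3205, -0.4047, 0.2314]
tcp_rot: [3.141, -0.002, 0.0]
force: [0.6, -0.3, -0.1]
gripper_width: 0.0851
gripper_force: 0.0
time: 2.72
position: [0.4432, -0.3223, 0.2313]
tcp_rot: [3.142, -0.002, 0.0]
force: [0.6, 0.0, -0.5]
gripper_width: 0.085
gripper_force: 0.0
time: 3.22
position: [0.4668, -0.3086, 0.2068]
tcp_rot: [3.141, -0.004, 0.001]
force: [-1.0, -0.3, 0.3]
gripper_width: 0.0849
gripper_force: 0.0
```

```bash
python3 -m creep '[[0,0,0,0.04,-0.08,0.98,85],[0,0,0,0,0,0.98,85],[0,0,0,0,0,0.98,85],[0,0,0,0,0,0.98,85],[0,0,0,0,0,0.9,85]]'
python3 -m creep '[[0,0,0,0,0,0,70],[0,0,0,0,0,0,60],[0,0,0,0,0,0,52],[0,0,0,0,0,0,46],[0,0,0,0,0,0,40]]' 30
python3 -m creep '[[0,0,0,0,0,0,40],[0,0,0,0,0,0,40],[0,0,0,0,0,0,40]]' 30
```

```text
time: 3.85
position: [0.4681, -0.3067, 0.0859]
tcp_rot: [3.141, -0.004, 0.001]
force: [0.0, -0.0, 0.2]
gripper_width: 0.0849
gripper_force: 0.0
time: 4.47
position: [0.469, -0.3065, 0.0874]
tcp_rot: [3.14, -0.002, 0.003]
force: [-1.3, -1.0, 6.1]
gripper_width: 0.0469
gripper_force: 30.5
time: 4.85
position: [0.469, -0.3065, 0.0874]
tcp_rot: [3.14, -0.002, 0.003]
force: [-0.7, -1.3, 5.4]
gripper_width: 0.0474
gripper_force: 30.5
```

```bash
python3 -m creep '[[0,0,0,0,0,-0.2,40],[0,0,0,0,0,-0.4,40],[0,0,0,0,0,-0.8,40],[0,0,0,0,0,-1,40],[0,0,0,0,0,-1,40]]'
python3 - <<'E'
from h import *
from rig import imaging
for n in("scene",):
    d=imaging.get_image(n); cv2.imwrite("pics/c.png",cv2.resize(d["pixels"][120:260,240:420],None,fx=4,fy=4)[...,::-1])
E
```

```text
time: 5.48
position: [0.4683, -0.3058, 0.1719]
tcp_rot: [-3.142, 0.002, 0.0]
force: [0.1, -0.3, -1.4]
gripper_width: 0.0471
gripper_force: 31.0
```

View pics/c.png

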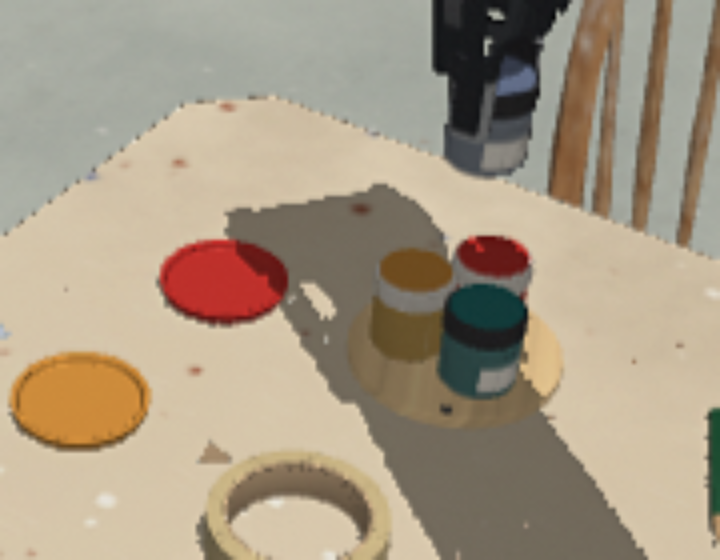

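Slate is lifted and upright, and the three lower pots stand undisturbed. Next I carry it to its saucer.

```bash
python3 -m creep '[[0,0,0,0.2,-0.5,0,40],[0,0,0,0.43,-0.95,0,40],[0,0,0,0.43,-0.95,0,40],[0,0,0,0.43,-0.95,0,40],[0,0,0,0.43,-0.95,0,40]]'
python3 -m creep '[[0,0,0,0.43,-0.95,0,40],[0,0,0,0.43,-0.95,0,40],[0,0,0,0.43,-0.95,0,40],[0,0,0,0.43,-0.95,0,40],[0,0,0,0.43,-0.95,0,40]]'
python3 -m creep '[[0,0,0,0.43,-0.95,0,40],[0,0,0,0.43,-0.95,0,40],[0,0,0,0.43,-0.95,0,40],[0,0,0,0.43,-0.95,0,40],[0,0,0,0.43,-0.95,0,40]]'
python3 -m creep '[[0,0,0,0.2,-0.37,0,40],[0,0,0,0,0,0,40],[0,0,0,0,0,0,40]]'
python3 - <<'E'
from h import *
from rig import imaging
d=np.load("top0.npz"); hsv=cv2.cvtColor(d["pixels"],cv2.COLOR_RGB2HSV); print(hsv[208,206],hsv[206,203],hsv[277,369])
HUE["slate"]=(100,135); print(dots(d,.009,(180,185,235,235),200).get("slate"))
d=imaging.get_image("top"); P=dots(d,.062,(330,245,400,310)); print("pots",P)
W=cloud(d); w=W[240:320,330:410].reshape(-1,3); 
E
```

```text
time: 6.15
position: [0.5163, -0.1965, 0.1689]
tcp_rot: [-3.14, 0.001, 0.004]
force: [-0.3, -0.6, -0.8]
gripper_width: 0.047
gripper_force: 31.0
time: 6.78
position: [0.57, -0.0779, 0.1689]
tcp_rot: [-3.141, 0.001, 0.005]
force: [0.6, -1.3, -1.2]
gripper_width: 0.0469
gripper_force: 31.0
time: 7.4
position: [0.6237, 0.0407, 0.1687]
tcp_rot: [-3.141, 0.001, 0.005]
force: [0.3, -0.2, -1.4]
gripper_width: 0.0472
gripper_force: 31.0
time: 7.78
position: [0.629, 0.0474, 0.1704]
tcp_rot: [3.141, -0.003, -0.001]
force: [0.4, -0.1, -0.8]
gripper_width: 0.047
gripper_force: 31.0
[110  42 127] [109  42 128] [112  44 132]
None
pots {'amber': (494.6, -295.4, 20.1, 242, (358, 265)), 'teal': (444.7, -289.1, 22.0, 300, (356, 289)), 'red': (465.0, -335.5, 20.0, 246, (378, 279))}
```

```bash
sed -i 's/else 45,40/else 32,40/' h.py; python3 - <<'E'
from h import *
d=np.load("top0.npz"); print(dots(d,.009,(180,185,235,235),200).get("slate"))
E
python3 -m creep '[[0,0,0,0,0,1,40],[0,0,0,0,0,1,40],[0,0,0,0,0,1,40],[0,0,0,0,0,1,40],[0,0,0,0,0,0.9,40]]'
python3 -m creep '[[0,0,0,0,0,0.5,40],[0,0,0,0,0,0,40],[0,0,0,0,0,0,40]]'
```

```text
(631.0, 50.6, 38.5, 756, (206, 207))
time: 8.45
position: [0.629, 0.0472, 0.0475]
tcp_rot: [3.141, -0.004, -0.0]
force: [0.1, 0.6, -0.8]
gripper_width: 0.047
gripper_force: 31.0
time: 8.82
position: [0.63, 0.0479, 0.0371]
tcp_rot: [3.142, -0.002, 0.003]
force: [0.4, 0.0, -0.1]
gripper_width: 0.0467
gripper_force: 31.0
```

```bash
python3 -m creep '[[0,0,0,0,-0.08,0.15,40],[0,0,0,0,0,0.13,40],[0,0,0,0,0,0,40]]'
python3 -m creep '[[0,0,0,0,0,0.06,40],[0,0,0,0,0,0,40]]'
```

```text
time: 9.2
position: [0.6297, 0.0503, 0.0294]
tcp_rot: [-3.141, 0.002, -0.002]
force: [-0.9, 0.7, 2.3]
gripper_width: 0.0469
gripper_force: 31.3
time: 9.45
position: [0.63, 0.0502, 0.0294]
tcp_rot: [-3.142, 0.002, -0.003]
force: [-3.8, 0.1, 10.1]
gripper_width: 0.0467
gripper_force: 31.8
```

```bash
python3 -m creep '[[0,0,0,0,0,-0.06,50],[0,0,0,0,0,0,60],[0,0,0,0,0,0,75],[0,0,0,0,0,0,85],[0,0,0,0,0,0,85]]'
python3 -m creep '[[0,0,0,0,0,-0.4,85],[0,0,0,0,0,-1,85],[0,0,0,0,0,-1,85],[0,0,0,0,0,-1,85],[0,0,0,0,0,-1,85]]'
python3 -m creep '[[0,0,0,-0.4,0.99,-0.9,85],[0,0,0,-0.4,0.99,0,85],[0,0,0,-0.4,0.99,0,85],[0,0,0,-0.4,0.99,0,85],[0,0,0,-0.4,0.99,0,85]]'
python3 -m creep '[[0,0,0,-0.4,0.99,0,85],[0,0,0,-0.4,0.99,0,85],[0,0,0,-0.4,0.99,0,85],[0,0,0,-0.4,0.99,0,85],[0,0,0,-0.4,0.99,0,85]]'
python3 -m creep '[[0,0,0,-0.4,0.99,0,85],[0,0,0,-0.4,0.99,0,85],[0,0,0,-0.4,0.99,0,85],[0,0,0,-0.2,0.9,0,85],[0,0,0,0,0,0,85]]'
python3 -m creep '[[0,0,-0.135,0,0,0,85],[0,0,-0.135,0,0,0,85],[0,0,-0.135,0,0,0,85],[0,0,0,0,0,0,85],[0,0,0,0,0,0,85]]'
```

```text
time: 10.07
position: [0.6293, 0.0501, 0.0287]
tcp_rot: [3.142, -0.002, -0.0]
force: [0.7, -0.1, 0.7]
gripper_width: 0.0852
gripper_force: 0.0
time: 10.7
position: [0.6294, 0.0501, 0.1406]
tcp_rot: [3.142, -0.002, 0.002]
force: [0.2, 0.0, 0.1]
gripper_width: 0.0848
gripper_force: 0.0
time: 11.32
position: [0.5789, -0.0744, 0.1623]
tcp_rot: [3.141, -0.002, 0.002]
force: [-0.5, 0.4, 0.2]
gripper_width: 0.0848
gripper_force: 0.0
time: 11.95
position: [0.5288, -0.1981, 0.1623]
tcp_rot: [3.141, -0.002, 0.002]
force: [0.1, -0.1, -0.6]
gripper_width: 0.0851
gripper_force: 0.0
time: 12.58
position: [0.4936, -0.2951, 0.1621]
tcp_rot: [3.141, -0.005, 0.001]
force: [0.7, 0.9, 0.8]
gripper_width: 0.0855
gripper_force: 0.0
time: 13.2
position: [0.4941, -0.2935, 0.1616]
tcp_rot: [3.078, 0.627, 0.001]
force: [-0.3, 0.7, 1.1]
gripper_width: 0.0849
gripper_force: 0.0
```

```bash
cat > rel.py <<'E'
# how far to go in tool axes, units of 25 mm, to target x y z
import sys; from rig import bot; import numpy as np
from scipy.spatial.transform import Rotation as R
s=bot.get_state(); r=R.from_rotvec(s["tcp_rot"]); t=np.array([float(a) for a in sys.argv[1:4]])
y=r.as_matrix()[:,1]; x=r.as_matrix()[:,0]
print("pos",s["position"].round(4),"yaw x",np.degrees(np.arctan2(x[1],x[0])).round(1),"units",(r.inv().apply(t-s["position"])/.025).round(2),"tilt",np.degrees(np.arccos(-r.as_matrix()[2,2])).round(2),"t",s["time"])
E
python3 rel.py .4946 -.2954 .034
python3 - <<'E'
from h import *
from rig import imaging
d=imaging.get_image("top"); print(dots(d,.057,(180,185,235,235),150).get("slate"))
cv2.imwrite("pics/d.png",cv2.resize(d["pixels"][140:320,180:420],None,fx=3,fy=3)[...,::-1])
E
```

```text
pos [ 0.4941 -0.2935  0.1616] yaw x 23.0 units [-0.01  0.08  5.1 ] tilt 0.02 t 13.2
(635.5, 48.8, 26.5, 251, (203, 201))
```

View pics/d.png

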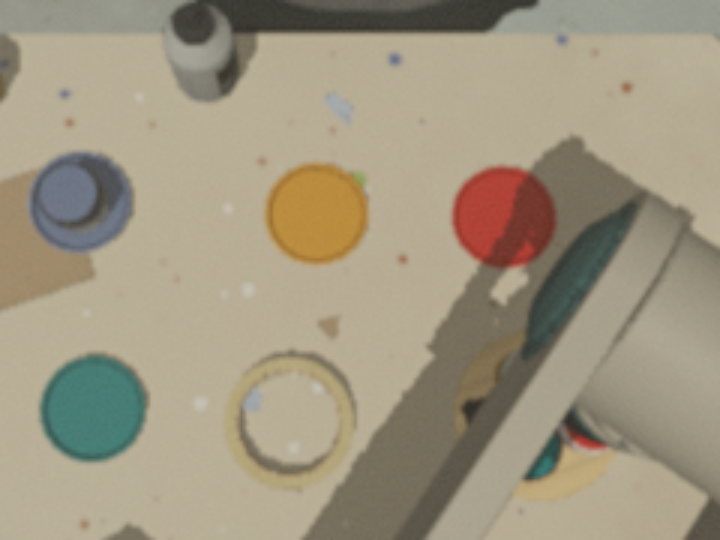

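Slate stands in its saucer (dot at about (203,205) px), tape and bottle untouched. Now amber.

```bash
python3 -m creep '[[0,0,0,0,0.06,1,85],[0,0,0,0,0,1,85],[0,0,0,0,0,1,85],[0,0,0,0,0,0.8,85],[0,0,0,0,0,0.6,85]]'
python3 -m creep '[[0,0,0,0,0,0.6,85],[0,0,0,0,0,0,85],[0,0,0,0,0,0,85]]'; python3 rel.py .4946 -.2954 .034
```

```text
time: 13.88
position: [0.4943, -0.2951, 0.0504]
tcp_rot: [-3.078, -0.628, 0.001]
force: [1.2, -0.3, 0.5]
gripper_width: 0.0848
gripper_force: 0.0
time: 14.25
position: [0.4949, -0.2956, 0.0371]
tcp_rot: [3.077, 0.63, 0.001]
force: [0.2, -0.7, 0.1]
gripper_width: 0.0849
gripper_force: 0.0
pos [ 0.4949 -0.2956  0.0371] yaw x 23.1 units [-0.01 -0.01  0.12] tilt 0.07 t 14.25
```

```bash
python3 -m creep '[[0,0,0,0,0,0.1,70],[0,0,0,0,0,0,60],[0,0,0,0,0,0,52],[0,0,0,0,0,0,46],[0,0,0,0,0,0,40]]' 30
python3 -m creep '[[0,0,0,0,0,0,40],[0,0,0,0,0,0,40],[0,0,0,0,0,0,40]]' 30
python3 -m creep '[[0,0,0,0,0,-0.2,40],[0,0,0,0,0,-0.4,40],[0,0,0,0,0,-0.8,40],[0,0,0,0,0,-1,40],[0,0,0,0,0,-1,40]]'
python3 -m creep '[[0,0,0.135,0,0,-0.5,40],[0,0,0.135,0,0,0,40],[0,0,0.135,0,0,0,40],[0,0,0,0,0,0,40]]'; python3 rel.py .6223 -.1367 .0294
```

```text
time: 14.88
position: [0.4947, -0.2955, 0.0342]
tcp_rot: [3.077, 0.63, 0.001]
force: [-0.5, 1.2, 3.6]
gripper_width: 0.0469
gripper_force: 30.9
time: 15.25
position: [0.4947, -0.2955, 0.0342]
tcp_rot: [3.077, 0.63, 0.001]
force: [-0.2, 0.3, 3.9]
gripper_width: 0.0473
gripper_force: 31.2
time: 15.88
position: [0.4944, -0.2952, 0.1199]
tcp_rot: [-3.078, -0.63, 0.0]
force: [0.5, -0.4, -0.2]
gripper_width: 0.0471
gripper_force: 31.0
time: 16.38
position: [0.4944, -0.2953, 0.1316]
tcp_rot: [3.141, 0.0, 0.0]
force: [-0.9, 0.2, 0.0]
gripper_width: 0.0469
gripper_force: 31.0
pos [ 0.4944 -0.2953  0.1316] yaw x 0.0 units [ 5.11 -6.34  4.09] tilt 0.01 t 16.375
```

```bash
python3 -m creep '[[0,0,0,0.5,-0.6,0,40],[0,0,0,0.73,-0.9,0,40],[0,0,0,0.73,-0.9,0,40],[0,0,0,0.73,-0.9,0,40],[0,0,0,0.73,-0.9,0,40]]'
python3 -m creep '[[0,0,0,0.73,-0.9,0,40],[0,0,0,0.6,-0.8,0.5,40],[0,0,0,0.36,-0.44,1,40],[0,0,0,0,0,1,40],[0,0,0,0,0,1,40]]'
python3 -m creep '[[0,0,0,0,0,0.3,40],[0,0,0,0,0,0,40],[0,0,0,0,0,0,40]]'; python3 rel.py .6223 -.1367 .0292
```

```text
time: 17.0
position: [0.5812, -0.1885, 0.1313]
tcp_rot: [-3.141, -0.003, -0.0]
force: [-0.7, -0.5, -1.5]
gripper_width: 0.0465
gripper_force: 31.0
time: 17.62
position: [0.6229, -0.1354, 0.0428]
tcp_rot: [-3.141, -0.003, 0.0]
force: [0.4, -0.3, -0.3]
gripper_width: 0.0468
gripper_force: 31.0
time: 18.0
position: [0.6233, -0.137, 0.0378]
tcp_rot: [3.141, -0.001, 0.004]
force: [0.8, -0.4, -0.8]
gripper_width: 0.047
gripper_force: 31.0
pos [ 0.6233 -0.137   0.0378] yaw x -0.0 units [-0.04 -0.01  0.34] tilt 0.13 t 18.0
```

```bash
python3 -m creep '[[0,0,0,0,0,0.17,40],[0,0,0,0,0,0.15,40],[0,0,0,0,0,0.03,40],[0,0,0,0,0,0,40]]'
python3 -m creep '[[0,0,0,0,0,0,50],[0,0,0,0,0,0,60],[0,0,0,0,0,0,75],[0,0,0,0,0,0,85],[0,0,0,0,0,0,85]]'
python3 -m creep '[[0,0,0,0,0,-0.4,85],[0,0,0,0,0,-1,85],[0,0,0,0,0,-1,85],[0,0,0,0,0,-1,85],[0,0,0,0,0,-1,85]]'
python3 rel.py .4447 -.2891 .034
```

```text
time: 18.5
position: [0.6229, -0.1372, 0.0292]
tcp_rot: [3.141, -0.002, 0.002]
force: [-4.1, 1.8, 7.1]
gripper_width: 0.0469
gripper_force: 31.7
time: 19.12
position: [0.6224, -0.137, 0.0275]
tcp_rot: [3.142, -0.002, -0.0]
force: [0.8, 1.2, -0.9]
gripper_width: 0.0851
gripper_force: 0.0
time: 19.75
position: [0.6225, -0.137, 0.1394]
tcp_rot: [3.141, -0.002, 0.002]
force: [0.3, 0.1, -0.8]
gripper_width: 0.0849
gripper_force: 0.0
pos [ 0.6225 -0.137   0.1394] yaw x -0.1 units [-7.11  6.09  4.21] tilt 0.06 t 19.75
```

```bash
python3 - <<'E'
from h import *
from rig import imaging
d=imaging.get_image("top"); print(dots(d,.062,(330,245,400,310)))
E
python3 -m creep '[[0,0,0,-0.9,0.77,0,85],[0,0,0,-0.9,0.77,0,85],[0,0,0,-0.9,0.77,0,85],[0,0,0,-0.9,0.77,0,85],[0,0,0,-0.9,0.77,0,85]]'
python3 -m creep '[[0,0,0,-0.9,0.77,0,85],[0,0,0,-0.9,0.77,0,85],[0,0,0,-0.8,0.7,0,85],[0,0,0,0,0,0,85]]'
python3 -m creep '[[0,0,0.16,0,0,0,85],[0,0,0.16,0,0,0,85],[0,0,0.16,0,0,0,85],[0,0,0.16,0,0,0,85],[0,0,0,0,0,0,85]]'
python3 rel.py .4447 -.2891 .034
```

```text
{'teal': (444.3, -289.0, 22.1, 302, (356, 289)), 'red': (465.0, -335.5, 20.0, 246, (378, 279))}
time: 20.42
position: [0.509, -0.2337, 0.1377]
tcp_rot: [3.141, -0.002, 0.001]
force: [-0.3, -0.5, 0.3]
gripper_width: 0.0853
gripper_force: 0.0
time: 20.92
position: [0.4439, -0.29, 0.1378]
tcp_rot: [3.141, -0.006, 0.001]
force: [-0.1, -0.9, -0.1]
gripper_width: 0.0848
gripper_force: 0.0
time: 21.55
position: [0.4453, -0.2885, 0.1376]
tcp_rot: [-2.983, 0.987, -0.001]
force: [-0.4, -0.9, -0.6]
gripper_width: 0.0848
gripper_force: 0.0
pos [ 0.4453 -0.2885  0.1376] yaw x -36.6 units [-0.01  0.04  4.14] tilt 0.02 t 21.55
```

```bash
python3 -m creep '[[0,0,0,0,0.03,1,85],[0,0,0,0,0,1,85],[0,0,0,0,0,1,85],[0,0,0,0,0,0.6,85],[0,0,0,0,0,0.4,85]]'
python3 -m creep '[[0,0,0,0,0,0.1,70],[0,0,0,0,0,0,60],[0,0,0,0,0,0,52],[0,0,0,0,0,0,46],[0,0,0,0,0,0,40]]' 30
python3 -m creep '[[0,0,0,0,0,0,40],[0,0,0,0,0,0,40],[0,0,0,0,0,0,40]]' 30; python3 rel.py .4697 .0355 .0292
```

```text
time: 22.18
position: [0.4445, -0.2895, 0.0371]
tcp_rot: [-2.982, 0.987, 0.0]
force: [0.2, -0.2, -0.4]
gripper_width: 0.0855
gripper_force: 0.0
time: 22.8
position: [0.4447, -0.2899, 0.036]
tcp_rot: [2.981, -0.99, 0.002]
force: [-1.3, 2.1, 5.8]
gripper_width: 0.0468
gripper_force: 30.9
time: 23.18
position: [0.4447, -0.29, 0.036]
tcp_rot: [2.981, -0.99, 0.002]
force: [-1.5, 1.6, 5.6]
gripper_width: 0.0472
gripper_force: 30.9
pos [ 0.4447 -0.29    0.036 ] yaw x -36.7 units [ -6.99 -11.03   0.26] tilt 0.09 t 23.175
```

```bash
python3 -m creep '[[0,0,0,0,0,-0.2,40],[0,0,0,0,0,-0.4,40],[0,0,0,0,0,-0.8,40],[0,0,0,0,0,-1,40],[0,0,0,0,0,-1,40]]'
python3 -m creep '[[0,0,-0.16,0,0,-0.5,40],[0,0,-0.16,0,0,0,40],[0,0,-0.16,0,0,0,40],[0,0,-0.16,0,0,0,40],[0,0,0,0,0,0,40]]'; python3 rel.py .4697 .0355 .031
```

```text
time: 23.8
position: [0.4442, -0.2896, 0.1213]
tcp_rot: [2.981, -0.99, 0.0]
force: [0.5, 1.2, -0.3]
gripper_width: 0.0468
gripper_force: 30.9
time: 24.42
position: [0.4443, -0.2897, 0.133]
tcp_rot: [3.141, -0.004, 0.0]
force: [0.5, -0.4, -0.4]
gripper_width: 0.0471
gripper_force: 30.9
pos [ 0.4443 -0.2897  0.133 ] yaw x -0.2 units [  0.98 -13.01   4.08] tilt 0.02 t 24.425
```

```bash
python3 -m creep '[[0,0,0,0.08,-0.6,0,40],[0,0,0,0.08,-0.95,0,40],[0,0,0,0.08,-0.95,0,40],[0,0,0,0.08,-0.95,0,40],[0,0,0,0.08,-0.95,0,40]]'
python3 -m creep '[[0,0,0,0.08,-0.95,0,40],[0,0,0,0.08,-0.95,0,40],[0,0,0,0.08,-0.95,0,40],[0,0,0,0.08,-0.95,0,40],[0,0,0,0.08,-0.95,0,40]]'
python3 -m creep '[[0,0,0,0.08,-0.95,0,40],[0,0,0,0.05,-0.95,0,40],[0,0,0,0.05,-0.95,0,40],[0,0,0,0,-0.55,0,40],[0,0,0,0,0,0,40]]'
python3 -m creep '[[0,0,0,0,-0.45,0.7,40],[0,0,0,0,0,1,40],[0,0,0,0,0,1,40],[0,0,0,0,0,1,40],[0,0,0,0,0,0,40]]'; python3 rel.py .4697 .0355 .031
```

```text
time: 25.05
position: [0.4544, -0.178, 0.1327]
tcp_rot: [-3.141, 0.005, -0.0]
force: [0.8, 0.3, -0.2]
gripper_width: 0.0467
gripper_force: 30.9
time: 25.68
position: [0.4643, -0.0593, 0.1327]
tcp_rot: [-3.141, 0.005, -0.0]
force: [-0.3, 1.0, -0.3]
gripper_width: 0.0467
gripper_force: 30.9
time: 26.3
position: [0.469, 0.0249, 0.1326]
tcp_rot: [3.141, -0.001, 0.0]
force: [0.1, -0.0, -0.6]
gripper_width: 0.0468
gripper_force: 31.0
time: 26.92
position: [0.4671, 0.0352, 0.0372]
tcp_rot: [3.142, -0.003, -0.009]
force: [0.4, 0.1, -1.3]
gripper_width: 0.0474
gripper_force: 31.1
pos [0.4671 0.0352 0.0372] yaw x -0.1 units [ 0.1  -0.01  0.25] tilt 0.33 t 26.925
```

```bash
python3 -m creep '[[0,0,0,0.08,0,0.13,40],[0,0,0,0,0,0.12,40],[0,0,0,0,0,0.04,40],[0,0,0,0,0,0,40]]'
python3 -m creep '[[0,0,0,0,0,0,50],[0,0,0,0,0,0,60],[0,0,0,0,0,0,75],[0,0,0,0,0,0,85],[0,0,0,0,0,0,85]]'
python3 -m creep '[[0,0,0,0,0,-0.4,85],[0,0,0,0,0,-1,85],[0,0,0,0,0,-1,85],[0,0,0,0,0,-1,85],[0,0,0,0,0,-1,85]]'
python3 - <<'E'
from h import *
from rig import imaging
d=imaging.get_image("top"); print(dots(d,.062,(330,245,400,310)))
E
python3 rel.py .465 -.3355 .035
```

```text
time: 27.42
position: [0.4713, 0.0353, 0.033]
tcp_rot: [3.142, -0.002, 0.001]
force: [-0.3, -0.1, -0.4]
gripper_width: 0.0469
gripper_force: 31.1
time: 28.05
position: [0.4712, 0.0353, 0.0328]
tcp_rot: [3.142, -0.002, 0.0]
force: [-0.2, -0.8, 0.2]
gripper_width: 0.0851
gripper_force: 0.0
time: 28.68
position: [0.4712, 0.0354, 0.1444]
tcp_rot: [3.142, -0.002, 0.001]
force: [0.6, 0.2, -0.3]
gripper_width: 0.0851
gripper_force: 0.0
{'red': (465.0, -335.5, 20.0, 246, (378, 279))}
pos [0.4728 0.0353 0.1481] yaw x -0.1 units [-0.33 14.83  4.53] tilt 0.38 t 28.725
```

```bash
python3 -m creep '[[0,0,0,-0.02,0.95,0,85],[0,0,0,-0.02,0.95,0,85],[0,0,0,-0.02,0.95,0,85],[0,0,0,-0.02,0.95,0,85],[0,0,0,-0.02,0.95,0,85]]'
python3 -m creep '[[0,0,0,-0.02,0.95,0,85],[0,0,0,-0.02,0.95,0,85],[0,0,0,-0.02,0.95,0,85],[0,0,0,-0.02,0.95,0,85],[0,0,0,-0.02,0.95,0,85]]'
python3 -m creep '[[0,0,0,-0.02,0.95,0,85],[0,0,0,-0.02,0.95,0,85],[0,0,0,-0.02,0.95,0,85],[0,0,0,-0.02,0.95,0,85],[0,0,0,-0.02,0.95,0,85]]'
python3 -m creep '[[0,0,0,0,0.58,0,85],[0,0,0,0,0,0,85],[0,0,0,0,0,0,85]]'
python3 rel.py .465 -.3355 .035
```

```text
time: 29.35
position: [0.4685, -0.0842, 0.143]
tcp_rot: [3.141, -0.002, 0.001]
force: [-0.3, 0.8, -0.7]
gripper_width: 0.0852
gripper_force: 0.0
time: 29.98
position: [0.4658, -0.2029, 0.143]
tcp_rot: [3.141, -0.002, 0.001]
force: [-0.1, 0.3, 0.2]
gripper_width: 0.0851
gripper_force: 0.0
time: 30.6
position: [0.4632, -0.322, 0.1429]
tcp_rot: [3.141, -0.002, 0.0]
force: [-0.0, -0.1, 0.2]
gripper_width: 0.085
gripper_force: 0.0
time: 30.98
position: [0.4633, -0.3348, 0.1427]
tcp_rot: [-3.141, 0.001, 0.0]
force: [0.0, 1.1, 0.7]
gripper_width: 0.085
gripper_force: 0.0
pos [ 0.4633 -0.3348  0.1427] yaw x -0.0 units [0.07 0.03 4.31] tilt 0.02 t 30.975
```

```bash
python3 -m creep '[[0,0,0,0.07,0.03,1,85],[0,0,0,0,0,1,85],[0,0,0,0,0,1,85],[0,0,0,0,0,0.8,85],[0,0,0,0,0,0.5,85]]'
python3 -m creep '[[0,0,0,0,0,0,70],[0,0,0,0,0,0,60],[0,0,0,0,0,0,52],[0,0,0,0,0,0,46],[0,0,0,0,0,0,40]]' 30
python3 -m creep '[[0,0,0,0,0,0,40],[0,0,0,0,0,0,40],[0,0,0,0,0,0,40]]' 30
python3 -m creep '[[0,0,0,0,0,-0.2,40],[0,0,0,0,0,-0.4,40],[0,0,0,0,0,-0.8,40],[0,0,0,0,0,-1,40],[0,0,0,0,0,-1,40]]'; python3 rel.py .620 -.283 .031
```

```text
time: 31.6
position: [0.4649, -0.3352, 0.0344]
tcp_rot: [-3.141, 0.0, 0.001]
force: [0.3, 1.5, -0.1]
gripper_width: 0.0851
gripper_force: 0.0
time: 32.22
position: [0.4654, -0.3365, 0.0365]
tcp_rot: [3.141, -0.002, 0.002]
force: [-0.7, 1.1, 6.2]
gripper_width: 0.0467
gripper_force: 30.9
time: 32.6
position: [0.4654, -0.3365, 0.0364]
tcp_rot: [3.141, -0.002, 0.002]
force: [-1.3, 1.6, 6.2]
gripper_width: 0.047
gripper_force: 30.9
time: 33.22
position: [0.4649, -0.3361, 0.1215]
tcp_rot: [3.141, -0.002, 0.0]
force: [0.3, -0.2, -0.0]
gripper_width: 0.0471
gripper_force: 31.0
pos [ 0.4649 -0.3361  0.1215] yaw x -0.1 units [ 6.2  -2.13  3.62] tilt 0.01 t 33.225
```

```bash
python3 -m creep '[[0,0,0,0.6,-0.2,0,40],[0,0,0,0.9,-0.3,0,40],[0,0,0,0.9,-0.3,0,40],[0,0,0,0.9,-0.3,0,40],[0,0,0,0.9,-0.3,0,40]]'
python3 -m creep '[[0,0,0,0.9,-0.3,0,40],[0,0,0,0.8,-0.3,0,40],[0,0,0,0.3,-0.13,1,40],[0,0,0,0,0,1,40],[0,0,0,0,0,1,40]]'
python3 -m creep '[[0,0,0,0,0,0.3,40],[0,0,0,0,0,0,40],[0,0,0,0,0,0,40]]'; python3 rel.py .620 -.283 .0314
```

```text
time: 33.85
position: [0.5711, -0.3001, 0.1184]
tcp_rot: [-3.14, 0.001, 0.003]
force: [-0.6, 0.3, -0.4]
gripper_width: 0.0473
gripper_force: 31.0
time: 34.48
position: [0.6203, -0.2818, 0.0424]
tcp_rot: [-3.14, 0.001, 0.003]
force: [0.5, 0.7, -0.1]
gripper_width: 0.0475
gripper_force: 31.0
time: 34.85
position: [0.6208, -0.2833, 0.0391]
tcp_rot: [3.141, -0.002, 0.003]
force: [0.1, 0.0, -1.1]
gripper_width: 0.047
gripper_force: 31.0
pos [ 0.6208 -0.2833  0.0391] yaw x -0.1 units [-0.03 -0.01  0.31] tilt 0.13 t 34.85
```

Set down, release, raise, then back off over the empty board to get a clear view.

```bash
python3 -m creep '[[0,0,0,0,0,0.16,40],[0,0,0,0,0,0.14,40],[0,0,0,0,0,0.03,40],[0,0,0,0,0,0,40]]'
python3 -m creep '[[0,0,0,0,0,0,50],[0,0,0,0,0,0,60],[0,0,0,0,0,0,75],[0,0,0,0,0,0,85],[0,0,0,0,0,0,85]]'
python3 -m creep '[[0,0,0,0,0,-0.4,85],[0,0,0,0,0,-1,85],[0,0,0,0,0,-1,85],[0,0,0,0,0,-1,85],[0,0,0,0,0,-1,85]]'
python3 -m creep '[[0,0,0,-1,0.4,-0.4,85],[0,0,0,-1,0.4,-0.4,85],[0,0,0,-1,0.4,-0.4,85],[0,0,0,-1,0.4,-0.4,85],[0,0,0,-1,0.4,0,85]]'
python3 -m creep '[[0,0,0,-1,0.8,0,85],[0,0,0,-1,0.8,0,85],[0,0,0,-1,0.8,0,85],[0,0,0,0,0,0,85],[0,0,0,0,0,0,85]]'
python3 - <<'E'
from h import *
from rig import imaging
d=imaging.get_image("top"); W=cloud(d)
for n,x,y in[("amber",.6223,-.1367),("teal",.4697,.0355),("red",.620,-.283),("slate",.630,.0495)]:
    w=W.reshape(-1,3); t=w[(abs(w[:,2]-.057)<.006)&(np.hypot(w[:,0]-x,w[:,1]-y)<.05)]
    c=cv2.minEnclosingCircle((t[:,:2]*1000).astype(np.float32)); 
    print(n,len(t),"depth lid centre",np.round(c[0],1),round(c[1],1),"mean",(t.mean(0)*1000).round(1))
cv2.imwrite("pics/e.png",cv2.resize(d["pixels"][140:320,180:420],None,fx=3,fy=3,interpolation=cv2.INTER_CUBIC)[...,::-1])
s=imaging.get_image("scene"); cv2.imwrite("pics/f.png",cv2.resize(s["pixels"][130:340,150:430],None,fx=2.8,fy=2.8)[...,::-1])
E
```

```text
time: 35.35
position: [0.6205, -0.2833, 0.0315]
tcp_rot: [3.141, -0.002, 0.003]
force: [-3.5, 1.7, 7.8]
gripper_width: 0.0468
gripper_force: 31.7
time: 35.98
position: [0.62, -0.2831, 0.0295]
tcp_rot: [3.142, -0.002, -0.0]
force: [-0.3, 0.3, 0.1]
gripper_width: 0.0851
gripper_force: 0.0
time: 36.6
position: [0.6201, -0.2831, 0.1414]
tcp_rot: [3.141, -0.002, 0.001]
force: [-0.1, 0.0, -0.2]
gripper_width: 0.0851
gripper_force: 0.0
time: 37.22
position: [0.4946, -0.3336, 0.1818]
tcp_rot: [3.139, -0.002, 0.004]
force: [0.1, -0.4, 0.4]
gripper_width: 0.085
gripper_force: 0.0
time: 37.85
position: [0.4204, -0.3926, 0.1802]
tcp_rot: [3.141, -0.002, 0.001]
force: [0.3, 0.2, 0.0]
gripper_width: 0.085
gripper_force: 0.0
amber 357 depth lid centre [ 624.1 -137.8] 24.2 mean [ 623.2 -137.7   57.4]
teal 385 depth lid centre [471.9  35. ] 24.1 mean [471.8  34.5  57.2]
red 361 depth lid centre [ 620.5 -283.1] 23.9 mean [ 619.9 -282.8   57.4]
slate 358 depth lid centre [630.2  49.4] 24.2 mean [629.6  48.9  57.3]
```

View pics/e.png

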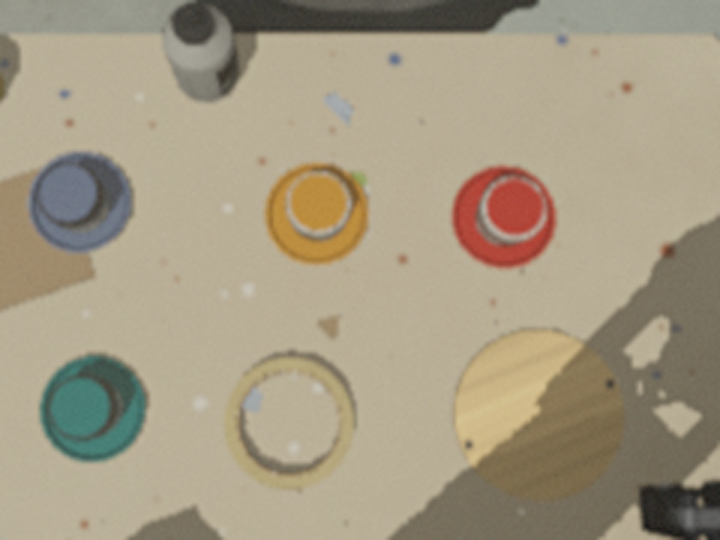

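View pics/f.png

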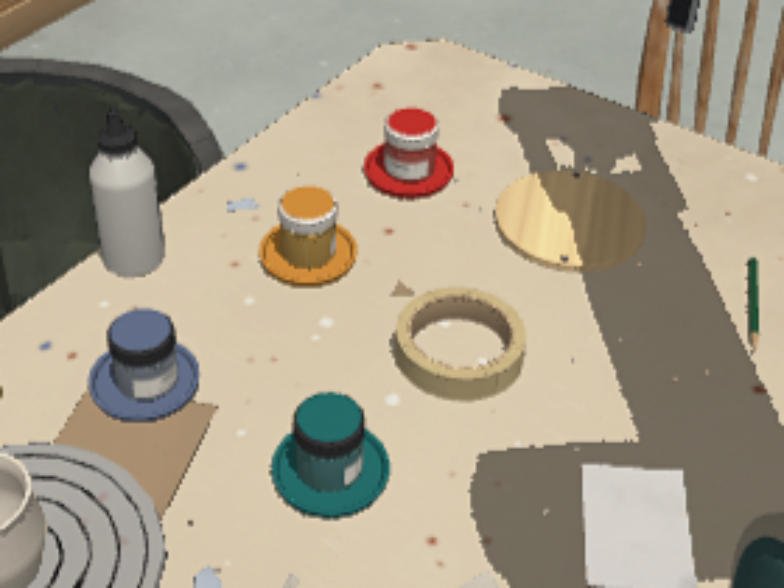

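All four pots stand upright and centred in their own saucers: in the top view the lid dots are at about slate (68,194), amber (319,204), red (513,208) and teal (81,408). Lid tops measure 57 mm high, within about 3 mm of centre. The tape and bottle are where they were and the arm is clear.

```bash
python3 -c "
from rig import bot
print(bot.job_done())"
```

```text
the job is handed in; nothing more can be done
None
```

I handed the job in at about 38 s on the robot's clock: all four pots stand upright on the floor of their own saucers, each within about 3 mm of the middle by the camera, and the tape and the white bottle did not move; no verdict was returned.

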